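Bring the red-lidded jar to the front of the spice carousel and hold it there

ROBOT

A 6-joint arm with a two-finger parallel gripper is mounted at the origin on a cart in front of the work surface, level with it; the furniture and walls round the work are solid. World frame = base frame: x ahead of the robot, y to its left, z up, the work surface at z = 0. Lengths are in m, angles in rad, forces in N, time in s.
With the tool pointing down it reaches from about 0.275 to 0.825 m from the base axis. Payload 5.2 kg.
Tool frame: the origin (TCP) lies midway between the tips of the shut fingers; the grasp point (between the pads) lies 19 mm behind it (r.tcp_to_grasp is the z of the grasp point in the tool frame, in m); z points along the fingers, y is the line along which they close (so a half turn about z gives the same grasp; the last joint's range is limited). The gripper opens to 93 mm and grips with 3 to 60 N. Pads are 15 mm wide; open, the fingers measure 128 mm over their backs; the gripper's body (75 mm by 188 mm) begins 65 mm behind the grasp point.
Start: joints at [1.132, 0.259, 1.535, -0, 1.348, -0.203], TCP at [0.128, 0.535, 0.219] pointing down, gripper open.
Joint ranges: [-3.14, 3.14], [-0.91, 2.08], [0.19, 2.58], [-1.22, 4.36], [0.22, 2.71], [-3.12, 3.12]. Speed limits (rad/s): [2.57, 2.57, 3.14, 3.14, 3.14, 3.14].

INTERFACE

Orientations are given as [roll, pitch, yaw] about the fixed x, y, z axes, in that order (R = Rz(yaw) Ry(pitch) Rx(roll)).
In Python, from bench import status, read_camera, ticket, r gives the robot as it stands. The module is installed in compiled form; this text tells all that it offers.
- The arm moves only by the shell command python3 -m crank 'ROWS' [FORCE]. ROWS is JSON, a list of rows, each a list of 7 numbers: the shift along the tool's x, y, z in cm, then the turn, a rotation vector about the tool's x, y, z in rad, then the finger opening in cm, from 0 to 9.3. In form: [[tx, ty, tz, wx, wy, wz, hand], ...]. A call has 1 to 10 rows; each row shifts and turns the commanded pose from where the row before left it, along the tool's axes as they then stand; what a row does not reach is not made up. A row lasts 1/10 s, in which the tool goes at most 50 mm and 8.59 degrees, less where a joint would pass 70% of its speed; a pose out of reach is approached as far as the arm can. A call is refused whole if a number of a shift passes 5 or a number of a turn 0.15, either way. A call with a gripper value outside its range is refused whole. The fingers move at their own pace and stop on an object; FORCE is the grip in N (left out, the last holds). Time passes only in rows, so rows that do not move let the fingers close. It gives the time, the measured TCP pose, the force, the opening and the grip force at its end, in the units of the state.
- status.observe(): the state, without advancing time (a new reading comes with each control period).
- read_camera(name): name is "side" or "top"; returns a dict with "image" (480x640x3 uint8, red, green, blue), "range_z" (480x640 float32, m along the optical axis (not along the pixel's ray), 0 where there is no reading), "camera_matrix" (3x3 intrinsics, pixels), "eye" and "orientation" of the camera in the world. Camera axes: x right, y down, z forward; pixel columns grow to the right and rows downward; lengths in m; the calibration is good to about 2 mm. A picture is of the moment at which its call begins.
- ticket.sign_off(): hands the job in; it is judged then, once.
The state is a dict: "clock": time; "q": joint angles; "qd": joint speeds; "tau": joint torques, N m; "eef_pos": TCP position; "eef_rot": TCP orientation; "contact_force": force on the tool from outside, world axes, zero at the start; "moment": the same for the moment, N m; "width": opening from 0.0 (shut) to 1.0 (fully open); "finger_force": force on a finger pad.
Only numpy, scipy, OpenCV 4.12 (cv2) and the standard library are available. Lean on these libraries where they do the work, as an engineer would, in place of code of your own. Each camera call takes 0.05 s, during which the arm holds its last target. There are 200 camera calls.

TASK

Gently turn the spice carousel, which has a wooden grip bar on top, until the jar with the red lid stands at the front, squarely behind the orange pointer on the base, and finish while still holding the bar in the gripper, so that the turntable stays still while somebody takes the jar out. Grip the thin bar only lightly (no more than about 15 N of squeeze), keep off the jars, and leave the things standing round it alone.

Things in the scene. Friction and masses are not known exactly. Their poses are not given: they have to be found in the camera images.
- carousel_base: Fixed black rubber base disc of the spice carousel, 164 mm across, 12 mm high. Origin: centre of its underside, on the turning axis. Its own -x axis points to its front, where an orange pointer (18 mm wide, up to 18 mm high, reaching 112 mm from the axis) sticks out. The base stands turned up to 20 degrees either way, so the pointer, not the robot, marks the front.
- turntable (a joint): Turning angle (rad) of the light-wood turntable, 0 at the start, growing anticlockwise from above; turns up to 7 rad either way about the vertical axis through the base origin with light friction (0.06 N m), no spring or detents. 190 mm across, top at z = 26 mm. Four jars stand loosely in four cups (12 mm high, 55 mm outer diameter), 90 degrees apart, 62 mm from the axis.
- grip_bar: Dark-wood grip bar on top of the turntable's steel column, fixed to the turntable: 66 mm long along its own x, 14 mm thick along its own y, 30 mm tall. Origin: centre of its underside, on the turning axis, at z = 150 mm; top at z = 180 mm. Pinch it from above at the middle, across the 14 mm; for a long turn let go and grip again. Grip with 15 N or less on each side.
- jar_red: The wanted jar: spice jar with a bright red lid, 45 mm diameter, 108 mm tall, 0.08 to 0.16 kg. Origin at the centre of its underside; stands upright in one of the four cups of the turntable (underside at z = 26 mm, lid top at z = 134 mm). Its own yaw does not matter.
- jar_brown_a: Spice jar with a dark brown lid and a white and red label, 41 mm diameter, 105 mm tall, standing in another cup. Origin at the centre of its underside. Stays upright in its cup.
- jar_brown_b: A second spice jar just like jar_brown_a, in another cup.
- jar_green_label: Spice jar with a black and green lid and a green label, 40 mm diameter, 105 mm tall, in another cup. Origin at the centre of its underside. Stays upright in its cup.
- mug: Cream mug with a handle, 92 x 127 x 95 mm, standing to the left of the carousel. Origin at the centre of its underside. To be left alone.
- tub: Clear food tub with a blue lid, 119 x 169 x 51 mm, to the right of the carousel. Origin at the centre of its underside. To be left alone.
- paper_roll: Standing white kitchen roll, 107 mm diameter, 228 mm tall, to the right and behind. Origin at the centre of its underside. To be left alone.
Mind the look-alikes: they are no part of the job. What is shaped like the jar_brown_b but blue or purple is not meant.

How it is judged:
On the way, in this order (a step that is already met when the one before it is completed fails the run):
1. the grip bar has been taken hold of (contact force between the fingers and grip_bar above 1.5 N), for 0.2 s.
2. the turntable has been brought round until the red-lidded jar is behind the pointer (y of jar_red in the frame of carousel_base between -0.01 and 0.01 m and x of jar_red in the frame of carousel_base below -0.045 m), for 0.2 s.
At the end, for the whole second after the job is handed in: The red-lidded jar stands behind the pointer, its centre within 10 mm to either side of the base's front line (about 9 degrees); the turntable is still (under 0.05 rad/s); the fingers still hold the grip bar (more than 1.5 N of contact); all four jars stand upright in their cups (all of step 2 and contact force between the fingers and grip_bar above 1.5 N and velocity of joint turntable between -0.05 and 0.05 rad/s and linear speed of jar_red below 0.02 m/s and angle between each of jar_red, jar_brown_a, jar_green_label, jar_brown_b's own z axis and vertical below 0.2 rad and height (world z) of each of jar_red, jar_brown_a, jar_green_label, jar_brown_b below 0.032 m); the arm keeps its last pose, push and grip.
It fails at once if the grip bar is squeezed or pushed too hard (over 40 N of contact, both sides taken together) (contact force between the fingers and grip_bar above 40 N).
It fails at once if a jar is pushed by the robot (over 3 N) or tipped (contact force between any of the fingers, the arm and jar_red above 3 N or contact force between any of the fingers, the arm and jar_brown_a above 3 N or contact force between any of the fingers, the arm and jar_green_label above 3 N or contact force between any of the fingers, the arm and jar_brown_b above 3 N or angle between any of jar_red, jar_brown_a, jar_green_label, jar_brown_b's own z axis and vertical above 0.35 rad).
It fails at once if the mug, the tub or the kitchen roll is moved (over 20 mm) or tipped (distance of any of mug, tub, paper_roll from where it was at the start of the episode above 0.02 m or angle between any of mug, tub, paper_roll's own z axis and vertical above 0.2 rad).
It also fails if it takes over 48 s, if anything falls off the work surface, if the arm or the gripper's body presses on something with over 40 N, if the wrist force passes 120 N, or if a joint passes its speed limit or range.

## Working session

There is one attempt and no reset: what is moved stays moved. The work goes in short steps, Python scripts to look and compute and a shell command to move; the robot and the scene stay as the last step left them, time stands still between calls to the robot, and variables do not carry over. Pictures are saved under pics/ and viewed, at most 10 in all, crops included, and the job is handed in when it is done.

```bash
mkdir -p pics
python3 - <<'E'
from bench import status, read_camera, r
import cv2,numpy as np
print({k:np.round(v,3) for k,v in status.observe().items()}, r.tcp_to_grasp)
for n in("top","side"):
    c=read_camera(n); cv2.imwrite(f"pics/{n}0.png",c["image"][:,:,::-1]); np.savez(f"{n}0.npz",**{k:np.array(v) for k,v in c.items()})
    print(n,c["camera_matrix"],c["eye"],c["orientation"])
E
```

```text
{'clock': np.float64(0.0), 'q': array([ 1.132,  0.259,  1.536, -0.   ,  1.348, -0.203]), 'qd': array([ 0.   ,  0.   , -0.001, -0.002,  0.001,  0.001]), 'tau': array([-1.0000e-03, -4.3732e+01, -2.8402e+01,  7.2000e-02,  4.2000e-02,
       -0.0000e+00]), 'eef_pos': array([0.128, 0.534, 0.218]), 'eef_rot': array([-3.14 , -0.   ,  2.906]), 'contact_force': array([-0.222,  0.532, -0.31 ]), 'moment': array([-0.017, -0.011, -0.045]), 'finger_force': np.float64(0.0), 'width': np.float64(1.003)} -0.0188
top [[534.87767362   0.         329.66140557]
 [  0.         534.87767362 236.52436914]
 [  0.           0.           1.        ]] [ 0.31501408 -0.14382605  1.12332023] [-2.95626508 -0.01538374 -1.57195579]
side [[597.27085367   0.         323.37755934]
 [  0.         597.27085367 239.3943668 ]
 [  0.           0.           1.        ]] [-0.1055225  -0.25448129  1.02504335] [-2.52907996  0.01636887 -1.42484019]
```

View pics/top0.png

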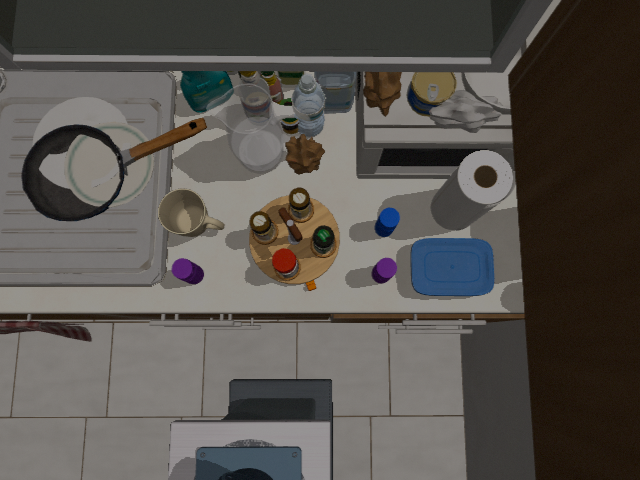

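View pics/side0.png

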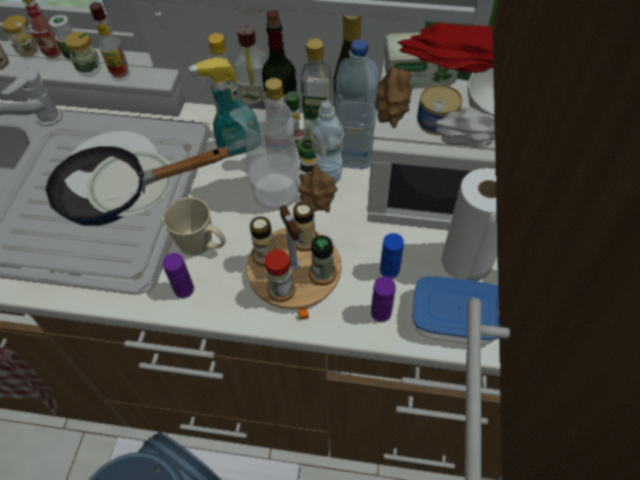

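The top picture shows the turntable centred near (294,240), the red lid at (285,262), the orange pointer at (311,286) and the dark bar around (290,224). The side picture shows the same, with the red lid at (277,262). Candidates: the red lid at top (285,262) is the only red-lidded jar on the carousel. The purple jars (187,271) and (384,270) and the blue one (388,222) are look-alikes standing off the carousel.

```bash
cat > h.py <<'E'
import numpy as np,cv2
from scipy.spatial.transform import Rotation as R
def ray(c,uv,z):
    K=np.array(c["camera_matrix"]);M=R.from_euler("xyz",c["orientation"]).as_matrix()
    uv=np.atleast_2d(uv).astype(float)
    d=(M@np.linalg.inv(K)@np.c_[uv,np.ones(len(uv))].T).T
    e=np.array(c["eye"]); return e+d*((z-e[2])/d[:,2])[:,None]
def cloud(c):
    K=np.array(c["camera_matrix"]);M=R.from_euler("xyz",c["orientation"]).as_matrix()
    v,u=np.mgrid[:480,:640];d=np.stack([u,v,np.ones_like(u)],-1)@np.linalg.inv(K).T@M.T
    return np.array(c["eye"])+d*c["range_z"][...,None]
E
python3 - <<'E'
from h import *
for n in("top","side"):
    c=dict(np.load(f"{n}0.npz")); im=c["image"]; hsv=cv2.cvtColor(im,cv2.COLOR_RGB2HSV); P=cloud(c); H,S,V=cv2.split(hsv)
    roi=np.zeros(H.shape,bool); roi[180:330,240:350]=1
    ok=c["range_z"]>0
    x,y,z=P[...,0],P[...,1],P[...,2]
    red=roi&((H<5)|(H>174))&(S>170)&(V>90); org=roi&(H>=6)&(H<16)&(S>200)&(V>150)
    def ctr(m):
        k,l,s,cc=cv2.connectedComponentsWithStats(m.astype(np.uint8)); i=1+s[1:,4].argmax(); return l==i,cc[i],s[i]
    for nm,m,zz in(("red",red,.134),("org",org,.018)):
        m,cc,s=ctr(m); print(n,nm,cc,s,ray(c,cc,zz).round(4),"cloud",np.median(P[m&ok],0).round(4))
    bar=roi&ok&(z>.172)&(z<.19)
    m,cc,s=ctr(bar); print(n,"bar",s,cv2.minAreaRect(P[m][:,:2].astype(np.float32)),P[m].mean(0))
    tt=roi&ok&(z>.018)&(z<.034); q=P[tt][:,:2]
    m,cc,s=ctr(tt); print("tt",cv2.minEnclosingCircle(P[m][:,:2].astype(np.float32)))
    lid=roi&ok&(z>.118)&(z<.142)
    k,l,st,_=cv2.connectedComponentsWithStats(lid.astype(np.uint8))
    for i in range(1,k):
        if st[i,4]>60: print("lid",st[i,4],P[l==i].mean(0).round(4))
c=dict(np.load("top0.npz"));z=cloud(c)
cv2.imwrite("pics/crop1.png",cv2.resize(c["image"][180:300,230:350,::-1],(600,600),interpolation=cv2.INTER_CUBIC))
for nm,p in(("mug",(184,195)),("cabinet",(250,30)),("cabedge",(250,60))):print(nm,z[p[1],p[0]].round(3))
E
```

```text
top red [277.38181818 260.56363636] [273 255  10  12  55] [[ 0.4547 -0.0618  0.134 ]] cloud [ 0.4537 -0.0613  0.1356]
top org [309.33333333 286.        ] [309 285   2   3   3] [[ 0.4182 -0.119   0.018 ]] cloud [ 0.4179 -0.1183  0.0195]
top bar [278 207  24  33 279] ((0.5170379877090454, -0.08629320561885834), (0.06636247038841248, 0.013920069672167301), 32.05696487426758) [ 0.51605318 -0.08660871  0.18062937]
tt ((0.5171528458595276, -0.0865054726600647), 0.09480830281972885)
lid 370 [ 0.5753 -0.1004  0.1319]
lid 372 [ 0.5293 -0.0268  0.1322]
lid 378 [ 0.5018 -0.1467  0.1319]
lid 477 [ 0.4552 -0.0733  0.1348]
side red [276.56951872 260.02406417] [265 250  24  20 374] [[ 0.4562 -0.0728  0.134 ]] cloud [ 0.4556 -0.0726  0.1344]
side org [302.72727273 312.21212121] [300 310   7   6  33] [[ 0.4197 -0.1209  0.018 ]] cloud [ 0.4196 -0.1208  0.0182]
side bar [280 205  19  30 254] ((0.5171626210212708, -0.0867757722735405), (0.06857611984014511, 0.014493528753519058), 32.66141128540039) [ 0.51450532 -0.08748011  0.17930335]
tt ((0.5163458585739136, -0.08689414709806442), 0.09580214321613312)
lid 357 [ 0.5748 -0.1008  0.13  ]
lid 371 [ 0.5282 -0.0276  0.1301]
lid 399 [ 0.5004 -0.1473  0.13  ]
lid 529 [ 0.4533 -0.0741  0.1321]
mug [0.599 0.136 0.063]
cabinet [ 0.643 -0.066  0.591]
cabedge [ 0.639 -0.058  0.535]
```

View pics/crop1.png

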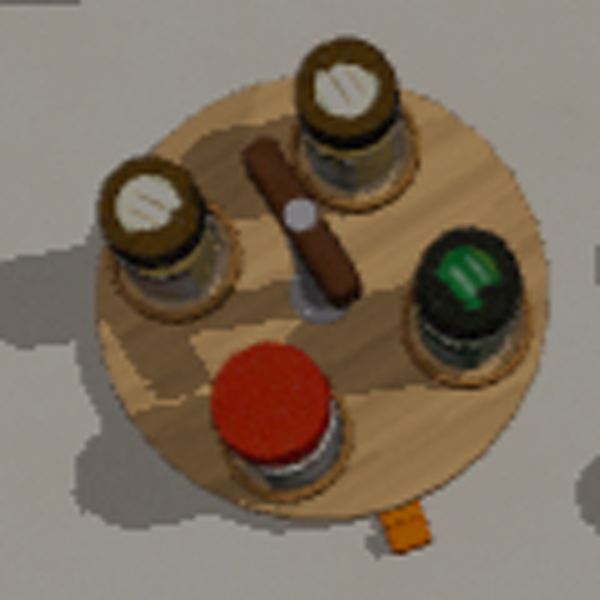

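Measured: axis (0.517,-0.087), bar axis at 32.3°, red jar at about 168°, pointer at about 199.7°. The turn is therefore about +31.5° (anticlockwise), which one grip can do. I'll move over the carousel first and then rotate the tool.

```bash
python3 -m crank '[[-1.4,-1.4,0,0,0,0,6],[-2.6,-2.6,0,0,0,0,6],[-2.6,-2.6,0,0,0,0,6],[-2.6,-2.6,0,0,0,0,6],[-2.6,-2.6,0,0,0,0,6],[-2.6,-2.6,0,0,0,0,6],[-2.6,-2.6,0,0,0,0,6],[-2.6,-2.6,0,0,0,0,6],[-2.6,-2.6,0,0,0,0,6],[-2.6,-2.6,0,0,0,0,6]]' 10
python3 -m crank '[[-2.6,-2.6,0,0,0,0,6],[-2.6,-2.6,0,0,0,0,6],[-2.6,-2.6,0,0,0,0,6],[-2.6,-2.6,0,0,0,0,6],[-2.6,-2.6,0,0,0,0,6],[-2.6,-2.6,0,0,0,0,6],[-2.6,-2.6,0,0,0,0,6],[-2.6,-2.6,0,0,0,0,6],[-2.6,-2.6,0,0,0,0,6],[-2.6,-1.6,0,0,0,0,6]]'
python3 -m crank '[[0,0,0,0,0,0.14,6],[0,0,0,0,0,0.14,6],[0,0,0,0,0,0.14,6],[0,0,0,0,0,0.14,6],[0,0,0,0,0,0.14,6],[0,0,0,0,0,0.14,6],[0,0,0,0,0,0.14,6],[0,0,0,0,0,0.14,6],[0,0,0,0,0,0.14,6],[0,0,0,0,0,0.14,6]]'
python3 -m crank '[[0,0,0,0,0,0.14,6],[0,0,0,0,0,0.14,6],[0,0,0,0,0,0.14,6],[0,0,0,0,0,0.14,6],[0,0,0,0,0,0.14,6],[0,0,0,0,0,0.14,6],[0,0,0,0,0,0.1,6],[0,0,0,0,0,0,6],[0,0,0,0,0,0,6]]'
```

```text
clock: 1.1
eef_pos: [0.3119, 0.2343, 0.2185]
eef_rot: [-3.142, -0.0, 2.906]
contact_force: [0.8, 1.0, -0.1]
width: 0.644
finger_force: 0.0
clock: 2.1
eef_pos: [0.5063, -0.0702, 0.2182]
eef_rot: [-3.141, -0.001, 2.904]
contact_force: [-0.1, -0.1, 0.7]
width: 0.644
finger_force: 0.0
clock: 3.1
eef_pos: [0.5057, -0.068, 0.2182]
eef_rot: [-3.141, -0.0, 1.5]
contact_force: [-0.0, 0.9, -1.1]
width: 0.647
finger_force: 0.0
clock: 4.0
eef_pos: [0.5059, -0.068, 0.2184]
eef_rot: [-3.141, 0.0, 0.569]
contact_force: [0.5, 0.2, 0.6]
width: 0.643
finger_force: 0.0
```

```bash
python3 -m crank '[[-0.1,1.1,0,0,0,0,6],[0,1.05,0,0,0,0,6],[0,0,0,0,0,0,6],[0,0,1.2,0,0,0,5],[0,0,1.2,0,0,0,5],[0,0,1.2,0,0,0,5],[0,0,1.2,0,0,0,5],[0,0,1,0,0,0,5],[0,0,1,0,0,0,5],[0,0,0,0,0,0,5]]' 8
python3 - <<'E'
from bench import read_camera
import cv2
for n,(a,b) in {"top":(180,230),"side":(170,220)}.items():
    i=read_camera(n)["image"][a:a+150,b:b+150,::-1];cv2.imwrite(f"pics/{n}2.png",cv2.resize(i,(400,400)))
a=[cv2.imread(f"pics/{n}2.png") for n in("top","side")];cv2.imwrite("pics/both2.png",cv2.hconcat(a))
E
```

```text
clock: 5.0
eef_pos: [0.5158, -0.0864, 0.1489]
eef_rot: [-3.139, 0.002, 0.566]
contact_force: [0.2, -0.4, -0.7]
width: 0.534
finger_force: 0.0
```

View pics/both2.png

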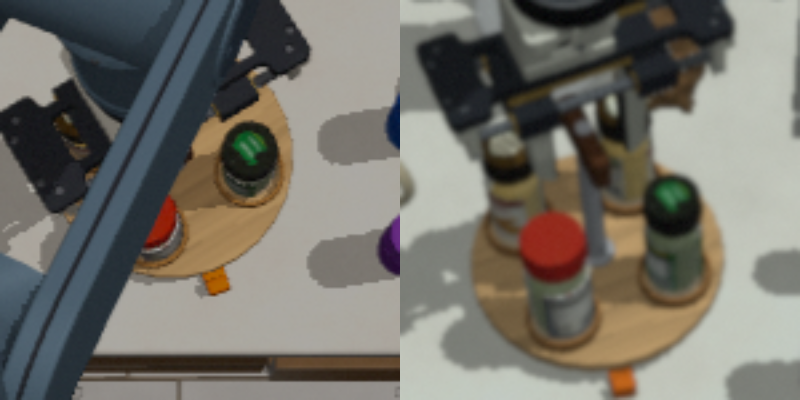

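In the right-hand (side) half, the open fingers straddle the dark bar at about (585,145). They stand above the lids and the jars are untouched. I'll close lightly.

```bash
python3 -m crank '[[0,0,0,0,0,0,4],[0,0,0,0,0,0,3],[0,0,0,0,0,0,2.4],[0,0,0,0,0,0,2],[0,0,0,0,0,0,1.7],[0,0,0,0,0,0,1.4],[0,0,0,0,0,0,1.2],[0,0,0,0,0,0,1],[0,0,0,0,0,0,1],[0,0,0,0,0,0,1]]' 8
python3 -m crank '[[0,0,0,0,0,0,1],[0,0,0,0,0,0,1],[0,0,0,0,0,0,1]]'
```

```text
clock: 6.1
eef_pos: [0.5163, -0.0861, 0.1507]
eef_rot: [-3.14, 0.0, 0.566]
contact_force: [-2.8, 4.5, 5.0]
width: 0.148
finger_force: 8.0
clock: 6.4
eef_pos: [0.5163, -0.0862, 0.1507]
eef_rot: [-3.14, 0.0, 0.566]
contact_force: [-3.5, 4.7, 3.1]
width: 0.148
finger_force: 8.0
```

```bash
python3 -m crank '[[0,-0.05,0,0,0,-0.01,1],[0,0,0,0,0,-0.02,1],[0,0,0,0,0,-0.03,1],[0,0,0,0,0,-0.03,1],[0,0,0,0,0,-0.03,1],[0,0,0,0,0,-0.03,1],[0,0,0,0,0,-0.03,1],[0,0,0,0,0,-0.03,1],[0,0,0,0,0,-0.03,1],[0,0,0,0,0,-0.03,1]]'
python3 -m crank '[[0,0,0,0,0,-0.03,1],[0,0,0,0,0,-0.03,1],[0,0,0,0,0,-0.03,1],[0,0,0,0,0,-0.03,1],[0,0,0,0,0,-0.03,1],[0,0,0,0,0,-0.03,1],[0,0,0,0,0,-0.03,1],[0,0,0,0,0,-0.03,1],[0,0,0,0,0,-0.02,1],[0,0,0,0,0,0,1]]'
cat > look.py <<'E'
from h import *
from bench import read_camera
import sys
C=np.array([.5168,-.0866]); c=read_camera("side");im=c["image"];H,S,V=cv2.split(cv2.cvtColor(im,cv2.COLOR_RGB2HSV))
roi=np.zeros(H.shape,bool); roi[230:330,240:350]=1
for nm,m,z in(("red",((H<5)|(H>174))&(S>170)&(V>90),.13),("org",(H>=6)&(H<16)&(S>200)&(V>150),.015)):
    k,l,s,cc=cv2.connectedComponentsWithStats((m&roi).astype(np.uint8));i=1+s[1:,4].argmax()
    p=ray(c,cc[i],z)[0,:2]; q=np.median(cloud(c)[(l==i)&(c["range_z"]>0)],0)
    for w in(p,q[:2]): print(nm,s[i],w.round(4),np.degrees(np.arctan2(*(w-C)[::-1]))%360)
cv2.imwrite(sys.argv[1],cv2.resize(im[200:330,230:360,::-1],(520,520),interpolation=cv2.INTER_CUBIC))
E
python3 look.py pics/s3.png
```

```text
clock: 7.4
eef_pos: [0.5167, -0.0865, 0.1507]
eef_rot: [3.141, -0.0, 0.838]
contact_force: [-1.1, 3.3, 3.7]
width: 0.149
finger_force: 8.0
clock: 8.4
eef_pos: [0.5171, -0.0868, 0.1507]
eef_rot: [3.14, 0.0, 1.097]
contact_force: [4.1, -0.5, -0.5]
width: 0.151
finger_force: 8.0
red [284 252  23  22 391] [ 0.4586 -0.1062] 198.62442449168836
red [284 252  23  22 391] [ 0.4553 -0.107 ] 198.3086944547388
org [300 309   7   7  40] [ 0.421 -0.121] 199.74698520443974
org [300 309   7   7  40] [ 0.4192 -0.1211] 199.44892767572364
```

View pics/s3.png

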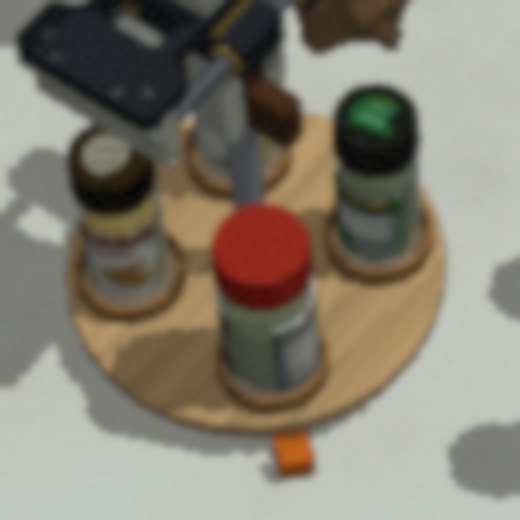

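The picture shows the red jar, lid at (262,250), lined up with the axis and the pointer at (293,453). All jars are upright and the bar is held. The jar is about 1° short, so I'll make a small correction and settle.

```bash
python3 -m crank '[[0,0,0,0,0,-0.01,1],[0,0,0,0,0,-0.01,1],[0,0,0,0,0,0,1],[0,0,0,0,0,0,1],[0,0,0,0,0,0,1],[0,0,0,0,0,0,1],[0,0,0,0,0,0,1],[0,0,0,0,0,0,1]]'
python3 look.py pics/s4.png; python3 -c "
from bench import ticket; print(ticket.sign_off())"
```

```text
clock: 9.25
eef_pos: [0.5171, -0.0868, 0.1507]
eef_rot: [3.14, 0.0, 1.116]
contact_force: [5.0, -1.2, -2.5]
width: 0.147
finger_force: 8.0
red [284 252  24  21 392] [ 0.4592 -0.1071] 199.62826120763253
red [284 252  24  21 392] [ 0.4559 -0.1078] 199.20913164771127
org [300 309   7   7  40] [ 0.421 -0.121] 199.74698520443974
org [300 309   7   7  40] [ 0.4187 -0.1213] 199.49304291137426
the job is handed in; nothing more can be done
None
```

The job is handed in: the red-lidded jar stands behind the orange pointer to within about 0.3° by the camera, and the gripper still holds the bar at 8 N. The sign-off did not report whether the run passed.

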